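# Put the scraper away in its covered slot

### The arm

A 6-joint arm with a two-finger parallel gripper is mounted at the origin on a cart in front of the work surface, level with it; the furniture and walls round the work are solid. World frame = base frame: x ahead of the robot, y to its left, z up, the work surface at z = 0. Lengths are in m, angles in degrees, forces in N, time in s.
With the tool pointing down it reaches from about 0.375 to 0.975 m from the base axis. Payload 3.8 kg.
Tool frame: the origin (TCP) lies between the finger pads; the fingertips stand 22 mm ahead of it and the grasp point (between the pads) lies 3 mm ahead of it; z points along the fingers, y is the line along which they close (so a half turn about z gives the same grasp; the last joint's range is limited). The gripper opens to 85 mm and grips with 20 to 120 N. Pads are 22 mm wide; open, the fingers measure 114 mm over their backs; the gripper's body (76 mm by 85 mm) begins 54 mm behind the grasp point. The pads swing forward as they close: fully open they stand 13 mm farther back than shut.
Start: joints at [71.339, 15.12, 91.902, -0, 72.978, -2.114], TCP at [0.192, 0.647, 0.223] pointing down, gripper open.
Joint ranges: [-150.88, 150.88], [-54.13, 125.18], [17.81, 147.31], [-75.09, 255.09], [0, 152.58], [-146.25, 146.25]. Speed limits (degrees/s): [147.25, 147.25, 180, 180, 180, 180].

### API

Orientations are given as a 3x3 rotation matrix whose columns are the frame's x, y, z axes.
In Python, from bench import r, viewer, job_done gives the robot as it stands. The module is installed in compiled form; this text tells all that it offers.
- The arm moves only by the tool play_rows, never from a script. Its argument "deltas" is a list that holds one entry, the list of rows, each a list of 5 numbers: the shift along the tool's x, y, z each as a share of 500 mm, from -1 to 1, then the turn about the tool's z as a share of pi/2 rad, from -1 to 1, then the opening, from -1 (shut) to 1 (fully open). A call has 1 to 10 rows; each row is the pose to reach, as a shift and turn from the pose commanded when the call began, along the tool's axes at that moment; what a row does not reach only later rows make up. A row lasts 1/12 s, in which the tool goes at most 41.7 mm and 7.16 degrees, less where a joint would pass 70% of its speed; a pose out of reach is approached as far as the arm can. A call with a number of a shift or a turn outside -1 to 1 is refused whole. A call with a gripper value outside its range is refused whole. The fingers move at their own pace and stop on an object; the grip force is fixed at half the most. Time passes only in rows, so rows that repeat a pose let the fingers close. It gives the time, the measured TCP pose, the force, the opening and the grip force at its end, in the units of the state.
- r.state(): the state, without advancing time (a new reading comes with each control period).
- viewer.camera(name): name is "scene" or "top" or "wrist"; returns a dict with "image" (420x560x3 uint8, red, green, blue), "fovy" (degrees; the focal length in pixels is half the picture's height over the tangent of half this angle, whatever the lens; pixels are square), "cx", "cy" (the principal point, pixels), "extrinsics" (4x4, takes a point from camera to world coordinates); the wrist camera has in their place "tool_from_camera" (4x4, takes a point from camera to tool coordinates, whose origin is the TCP and whose axes are the flange's). Camera axes: x right, y down, z forward; pixel columns grow to the right and rows downward; lengths in m; the calibration is good to about 2 mm. A picture is of the moment at which its call begins: read the wrist's pose just before it. There is no depth.
- job_done(): hands the job in; it is judged then, once.
The state is a dict: "time_s": time; "q": joint angles; "joint_velocities": joint speeds; "effort": joint torques, N m; "tcp_pos": TCP position; "tool_rot": TCP orientation; "contact_force": force on the tool from outside, world axes, zero at the start; "torque": the same for the moment, N m; "grip_width": finger opening in m; "grasp_force": force on a finger pad.
Only numpy, scipy, OpenCV 4.12 (cv2) and the standard library are available. Lean on these libraries where they do the work, as an engineer would, in place of code of your own. Each camera call takes 0.05 s, during which the arm holds its last target. There are 200 camera calls.

### The job

Slide the cover of the blue storage block fully open by its yellow grip, then draw the red-handled scraper out of the drip stand and slide its blade down edgewise into the block's slot until it is fully home. Lower it in, do not let it drop, let go and leave it standing there; leave the grease pot, the tape measure and the brush where they are.

Things in the scene. Friction and masses are not known exactly. Their poses are not given: they have to be found in the camera images.
- block: Fixed blue storage block, 120 (x) x 130 (y) mm, 72 mm high, on a black foot plate 4 mm wider all round; origin on the bench under its centre, z up. Steel rails along its two y sides rise 12 mm above its top and guide the sliding cover. The slot runs along the block's y, 25 mm to -x of its centre.
- slot (a point): Centre of the slot's mouth, level with the block's top; axes are the block's: x across the slot (7 mm wide), y along it (78 mm long), z up. The slot is 60 mm deep with a flat floor; its mouth is bevelled all round, 6 mm wide and 10 mm deep. With the cover shut the slot is hidden under it.
- cover (a joint): Position of the aluminium sliding cover (44 mm in x, 104 mm in y; its top 6.5 mm above the block's top) in m: 0 = shut, over the slot; 0.05 = fully open, slid along the block's +x to its stop. It starts between 0 and 0.012, stays where it is left and takes about 1.5 N to slide. From 0.04 on the slot is clear.
- cover_grip (a point): On the cover's yellow grip, an upright fin 14 mm thick in x, 50 mm long in y, rising 31 mm from the cover's top; the point is in the fin's middle, 15 mm above the cover's top and 16 mm below the fin's top. Axes as the block's; it moves with the cover.
- scraper_handle (a point): Centre of the red handle of the loose scraper (0.2 kg), which stands blade down in the drip stand and may lean 3 degrees there. Handle: 26 mm thick in x (flat faces to grip), 40 mm wide in y, 84 mm high in z. Axes: x normal to the blade, y along its edge, z up. It fits the slot either way round.
- scraper_edge (a point): Middle of the lower edge of the scraper's blade, 137 mm straight below the handle's centre. The steel blade is 4 mm thick, 70 mm wide and 85 mm long below a dark ferrule 14 x 46 mm. Axes are the scraper's. When it is home, this point is 60 mm below the slot point.
- stand: Fixed drip stand: aluminium tray 100 x 130 mm, 14 mm high, with a grey riser 36 x 100 mm whose top is 48 mm high; origin on the bench under its centre, z up, y along the riser's slot (6 x 76 mm, 38 mm deep), in which the scraper stands at the start, its edge 10 mm above the bench.
- grease_pot: Round white pot with a green lid, 68 mm across, 48 mm high; origin under its centre. To be left alone.
- tape_measure: Yellow tape measure 35 x 82 mm, 63 mm high; origin under its centre. To be left alone.
- parts_brush: Brush with a wooden handle, 32 x 191 mm, 15 mm high, lying along its y; origin under its centre. To be left alone.
Things that resemble listed ones, but are neither listed nor needed, are in the scene too. There is more than one size of the part that bears scraper_handle; the job needs the larger.

How it is judged:
By the outcome, as a careful person would: the job done as asked, in the order asked, and still so for the second after the job is handed in, with the robot touching nothing.
It also fails if it takes over 59 s, if anything falls off the work surface, if the arm or the gripper's body presses on something with over 40 N, if the wrist force passes 120 N, or if a joint passes its speed limit or range.

## Working session

There is one attempt and no reset: what is moved stays moved. The work goes in short steps, Python scripts to look and compute and a tool call to move; the robot and the scene stay as the last step left them, time stands still between calls to the robot, and variables do not carry over. Pictures are saved under pics/ and viewed, at most 10 in all, crops included, and the job is handed in when it is done.

Besides the shell and the picture viewer there is one more tool, called by a JSON object that holds its "fn" and its "kwargs". play_rows: Moves the arm, as the interface text tells. Its arguments: {"type":"object","properties":{"deltas":{"type":"array"}},"required":["deltas"]}

```bash
mkdir -p pics; cat > h.py <<'E'
import numpy as np,cv2,pickle
from bench import r,viewer,job_done
def snap(n,f):
    s=r.state(); c=viewer.camera(n)
    if n=="wrist":
        T=np.eye(4);T[:3,:3]=np.array(s["tool_rot"]);T[:3,3]=s["tcp_pos"];c["extrinsics"]=T@np.array(c["tool_from_camera"])
    pickle.dump(c,open(f"pics/{f}.pkl","wb"));cv2.imwrite(f"pics/{f}.png",np.array(c["image"])[:,:,::-1]);return c
def load(f): return pickle.load(open(f"pics/{f}.pkl","rb"))
def fl(c): return 210/np.tan(np.radians(c["fovy"])/2)
def ray(c,u,v):
    E=np.array(c["extrinsics"]);d=E[:3,:3]@np.array([(u-c["cx"])/fl(c),(v-c["cy"])/fl(c),1]);return E[:3,3],d
def atz(c,u,v,z):
    o,d=ray(c,u,v);return o+d*(z-o[2])/d[2]
def proj(c,p):
    E=np.array(c["extrinsics"]);q=E[:3,:3].T@(np.array(p)-E[:3,3]);return q[0]/q[2]*fl(c)+c["cx"],q[1]/q[2]*fl(c)+c["cy"]
def tri(l):
    A=0;b=0
    for c,u,v in l:
        o,d=ray(c,u,v);d=d/np.linalg.norm(d);P=np.eye(3)-np.outer(d,d);A=A+P;b=b+P@o
    return np.linalg.solve(A,b)
def st():
    s=r.state();print(s["time_s"],np.round(s["tcp_pos"],4),np.round(s["tool_rot"],3).tolist(),np.round(s["q"],1),np.round(s["contact_force"],1),s["grip_width"],s["grasp_force"])
def crop(f,x,y,w,h,k):
    i=cv2.imread(f"pics/{f}.png")[y:y+h,x:x+w];return cv2.resize(i,None,fx=k,fy=k,interpolation=cv2.INTER_CUBIC)
E
python3 - <<'E'
from h import *
for n in ("top","scene","wrist"):
    c=snap(n,n+"0");print(n,c["fovy"],c["cx"],c["cy"],np.round(c["extrinsics"],3).tolist())
st()
E
```

```text
top 50.45639545875052 279.4796980462253 206.7878692695223 [[0.043, -0.968, 0.248, 0.198], [-0.999, -0.042, 0.012, 0.008], [-0.001, -0.248, -0.969, 1.575], [0.0, 0.0, 0.0, 1.0]]
scene 42.40260261214827 273.82778297599475 208.45731639600996 [[0.705, -0.394, 0.59, -0.403], [-0.71, -0.398, 0.581, -0.947], [0.006, -0.828, -0.56, 1.035], [0.0, 0.0, 0.0, 1.0]]
wrist 64.88393217552462 277.7699160812097 209.20808243244443 [[0.285, 0.916, 0.283, 0.121], [0.959, -0.271, -0.087, 0.669], [-0.003, 0.296, -0.955, 0.373], [0.0, 0.0, 0.0, 1.0]]
0.15 [0.192  0.6465 0.2219] [[-0.959, 0.285, -0.001], [0.285, 0.959, -0.002], [0.0, -0.002, -1.0]] [71.3 15.2 92.   0.  73.  -2.1] [-0.1  0.7  0.5] 0.08518617866902675 0.0
```

View pics/top0.png

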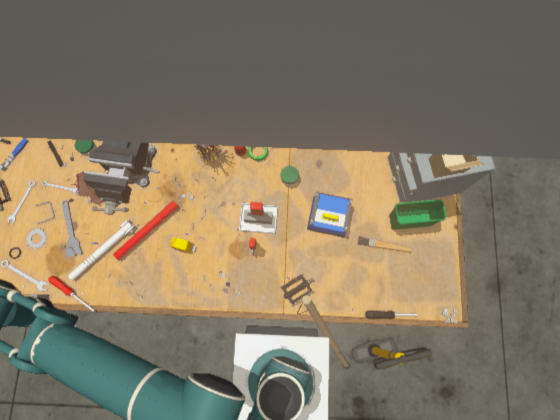

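View pics/scene0.png

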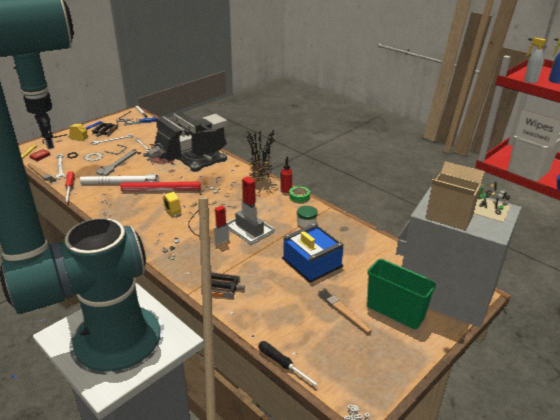

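```bash
python3 - <<'E'
from h import *
cv2.imwrite("pics/a.png",crop("top0",232,185,130,80,6))
cv2.imwrite("pics/b.png",crop("scene0",205,165,150,115,5))
c=load("top0")
for u,v in ((331,214),(258,218)): print(atz(c,u,v,0.05))
E
```

```text
[ 0.57035303 -0.15481646  0.05      ]
[0.54493747 0.10086422 0.05      ]
```

View pics/a.png

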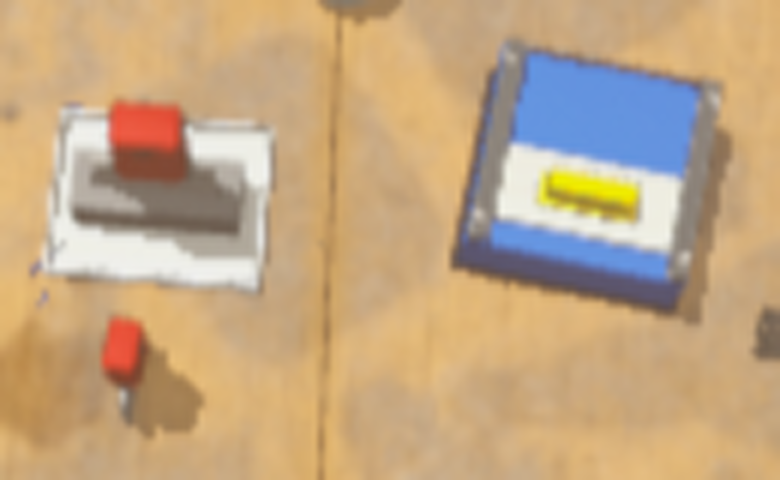

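View pics/b.png

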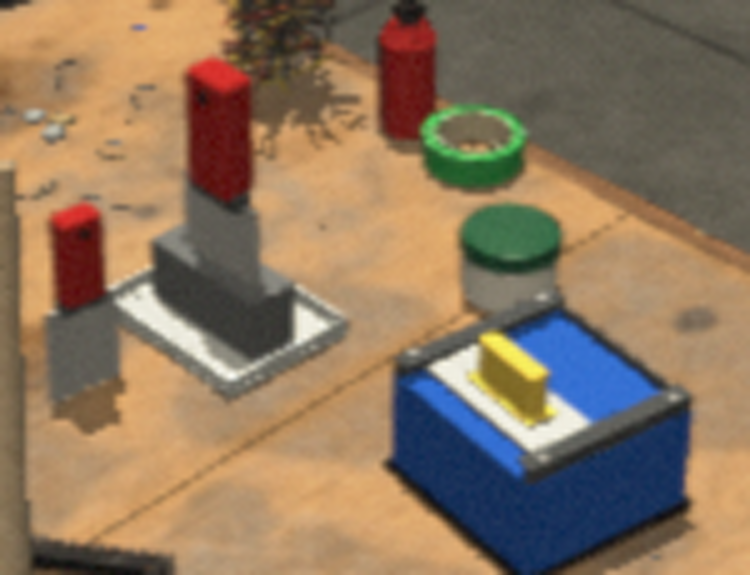

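```bash
python3 - <<'E'
from h import *
c=load("top0");T=lambda x,y:(232+x/6-.4,185+y/6-.4)
R=[atz(c,*T(*p),0.084) for p in((512,45),(480,225),(712,88),(680,265))]
print(np.round(R,4),np.mean(R,0)); 
for a,b in((1,0),(3,2),(0,2),(1,3)): d=R[b]-R[a];print(np.degrees(np.arctan2(d[1],d[0])),np.linalg.norm(d))
print("fin",[np.round(atz(c,*T(*p),.1095),4) for p in((548,171),(640,188),(545,192),(635,207))])
print("handle top",[np.round(atz(c,*T(*p),.189),4) for p in((112,103),(178,105),(115,140),(184,148))])
print("riser",[np.round(atz(c,*T(*p),.048),4) for p in((78,152),(245,170),(72,215),(240,232))])
print("tray",[np.round(atz(c,*T(*p),.014),4) for p in((65,107),(272,127),(48,272),(258,290))])
print("small",[np.round(atz(c,*T(*p),.12),4) for p in((110,318),(142,320),(105,380),(138,385))])
w=load("wrist0");print(np.round(w["tool_from_camera"],3).tolist())
E
```

```text
[[ 0.6384 -0.1011  0.084 ]
 [ 0.5307 -0.0853  0.084 ]
 [ 0.6174 -0.2171  0.084 ]
 [ 0.5123 -0.1994  0.084 ]] [ 0.57470799 -0.15072456  0.084     ]
-8.37247453728594 0.10883328797127191
-9.593017765884479 0.10662062812198224
-100.22246771689488 0.11789784635486177
-99.15043024951541 0.11557593439710578
fin [array([ 0.5578, -0.1212,  0.1095]), array([ 0.5502, -0.173 ,  0.1095]), array([ 0.5456, -0.1197,  0.1095]), array([ 0.5391, -0.1704,  0.1095])]
handle top [array([0.5658, 0.1203, 0.189 ]), array([0.5662, 0.0848, 0.189 ]), array([0.5454, 0.1174, 0.189 ]), array([0.5426, 0.0804, 0.189 ])]
riser [array([0.5725, 0.1499, 0.048 ]), array([0.5659, 0.0512, 0.048 ]), array([0.5345, 0.151 , 0.048 ]), array([0.5285, 0.0523, 0.048 ])]
tray [array([0.6085, 0.1626, 0.014 ]), array([0.6014, 0.0371, 0.014 ]), array([0.5067, 0.1662, 0.014 ]), array([0.5012, 0.041 , 0.014 ])]
small [array([0.4614, 0.1196, 0.12  ]), array([0.461 , 0.1019, 0.12  ]), array([0.4268, 0.1203, 0.12  ]), array([0.4248, 0.1021, 0.12  ])]
[[-0.0, -0.955, -0.296, 0.075], [1.0, 0.0, -0.001, 0.001], [0.001, -0.296, 0.955, -0.151], [0.0, 0.0, 0.0, 1.0]]
```

{"fn": "play_rows", "kwargs": {"deltas": [[[-0.05,-0.06,-0.06,0.05,1],[-0.1,-0.12,-0.1,0.12,1],[-0.16,-0.19,-0.13,0.2,1],[-0.22,-0.26,-0.16,0.28,1],[-0.28,-0.33,-0.16,0.35,1],[-0.34,-0.4,-0.16,0.42,1],[-0.4,-0.46,-0.16,0.48,1],[-0.45,-0.52,-0.16,0.54,1],[-0.5,-0.58,-0.16,0.6,1],[-0.55,-0.64,-0.16,0.66,1]]]}}

```text
time_s: 0.98
tcp_pos: [0.3553, 0.282, 0.3029]
tool_rot: [[-0.239, 0.971, 0.0], [0.971, 0.239, 0.0], [-0.0, 0.0, -1.0]]
contact_force: [1.4, 1.1, 0.3]
grip_width: 0.0853
grasp_force: 0.0
```

```bash
cat >> h.py <<'E'
def go(p,th=None):
    "row to reach tcp p, yaw th (deg) of tool x, from state"
    s=r.state();R=np.array(s["tool_rot"]);d=R.T@(np.array(p)-s["tcp_pos"]);t0=np.degrees(np.arctan2(R[1,0],R[0,0]))
    t=0 if th is None else (t0-th+180)%360-180
    print("row",np.round(d/.5,4),"turn",round(t/90,4),"yaw",round(t0,2),"dist",np.linalg.norm(d))
E
python3 -c "
from h import *
st();go((.548,-.146,.29),81)"
```

```text
0.9833 [0.3553 0.282  0.3029] [[-0.239, 0.971, 0.0], [0.971, 0.239, 0.0], [-0.0, 0.0, -1.0]] [ 35.3 -11.9 111.3  -0.   80.6  21.5] [1.4 1.1 0.3] 0.08533203083679397 0.0
row [-0.9233  0.1698  0.0258] turn 0.2535 yaw 103.82 dist 0.469547440048711
```

{"fn": "play_rows", "kwargs": {"deltas": [[[-0.08,0.014,0.003,0.05,1],[-0.16,0.028,0.006,0.1,1],[-0.24,0.042,0.008,0.15,1],[-0.32,0.056,0.01,0.2,1],[-0.4,0.07,0.012,0.25,1],[-0.48,0.085,0.014,0.253,1],[-0.56,0.1,0.016,0.253,1],[-0.64,0.115,0.018,0.253,1],[-0.72,0.13,0.02,0.253,1],[-0.8,0.147,0.022,0.253,1]]]}}

```text
time_s: 1.82
tcp_pos: [0.5237, -0.0884, 0.2917]
tool_rot: [[0.152, 0.988, -0.0], [0.988, -0.152, 0.0], [0.0, -0.0, -1.0]]
contact_force: [0.5, 1.1, 0.6]
grip_width: 0.0855
grasp_force: 0.0
```

{"fn": "play_rows", "kwargs": {"deltas": [[[-0.06,0.0,0,0,1],[-0.12,0.0,0,0,1],[-0.12,0.0,0,0,1],[-0.12,0.0,0,0,1]]]}}

```text
time_s: 2.15
tcp_pos: [0.514, -0.1469, 0.2913]
tool_rot: [[0.155, 0.988, -0.001], [0.988, -0.155, 0.001], [0.0, -0.001, -1.0]]
contact_force: [-0.3, -0.4, 0.6]
grip_width: 0.085
grasp_force: 0.0
```

```bash
python3 -c "
from h import *
st();go((.548,-.146,.29),81);snap('wrist','w1')
c=load('w1');print([np.round(proj(c,p)) for p in ((.548,-.146,.1095),(.575,-.151,.072))])"
```

```text
2.15 [ 0.514  -0.1469  0.2913] [[0.155, 0.988, -0.001], [0.988, -0.155, 0.001], [0.0, -0.001, -1.0]] [-18.6  -2.2 103.9   0.   78.4  -9.7] [-0.3 -0.4  0.6] 0.0850288574005508 0.0
row [0.0123 0.0669 0.0026] turn 0.001 yaw 81.09 dist 0.034031537057733666
[array([310., 178.]), array([331., 172.])]
```

View pics/w1.png

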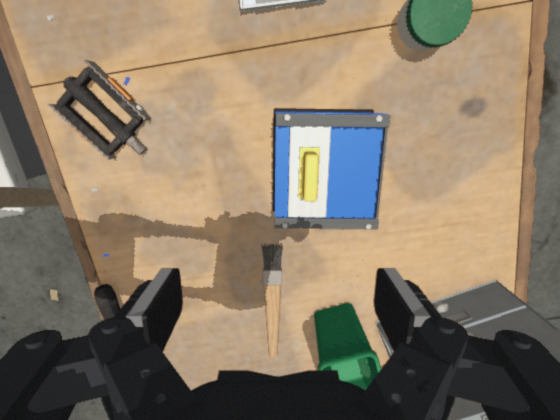

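```bash
python3 - <<'E'
from h import *
cv2.imwrite("pics/c.png",crop("w1",260,98,140,140,4.2))
E
```

```text
(no output)
```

View pics/c.png

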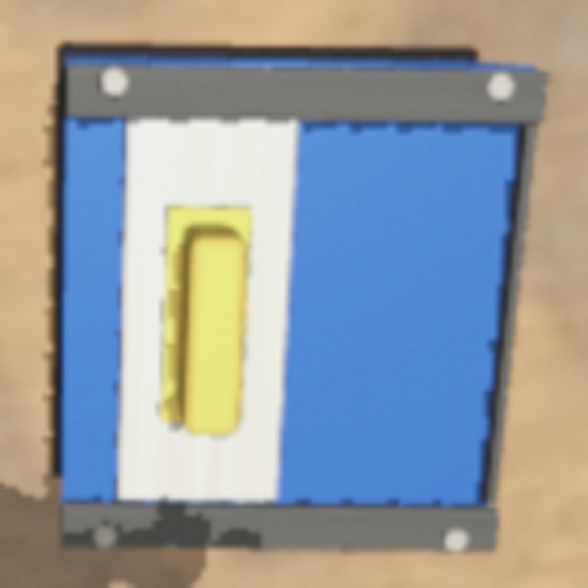

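```bash
python3 - <<'E'
from h import *
c=load("w1");T=lambda p:(260+p[0]/4.2-.4,98+p[1]/4.2-.4)
def q(ps,z):
    P=np.array([atz(c,*T(p),z)[:2] for p in ps]);m=P.mean(0)
    ax=(P[1]-P[0]+P[2]-P[3]);ay=(P[0]-P[3]+P[1]-P[2])
    print("c",np.round(m,4),"yawx",np.degrees(np.arctan2(ax[1],ax[0])),"yawy-90",np.degrees(np.arctan2(ay[1],ay[0]))-90,"size",np.linalg.norm(ax)/2,np.linalg.norm(ay)/2);return m
b=q([(64,68),(545,72),(496,550),(62,546)],.084)
k=q([(126,120),(298,122),(280,500),(118,498)],.0785)
f=q([(188,234),(249,238),(240,436),(186,434)],.1095)
y=np.radians(-8.6);R=np.array([[np.cos(y),-np.sin(y)],[np.sin(y),np.cos(y)]])
print("cover/fin in block",R.T@(k-b),R.T@(f-b),"slot",b+R@[-.025,0])
E
```

```text
c [ 0.5709 -0.1501] yawx -9.406641356342092 yawy-90 -9.298003712194898 size 0.11957789580403663 0.12660449469174131
c [ 0.5492 -0.1468] yawx -9.593173917427766 yawy-90 -9.279172330576927 size 0.044352505681721145 0.10160348030745768
c [ 0.5492 -0.1457] yawx -11.890920968646869 yawy-90 -8.764626814995978 size 0.014065617653893742 0.049419534500637005
cover/fin in block [-2.20185323e-02  2.85226243e-06] [-0.02220131  0.00110725] slot [ 0.54622989 -0.14636895]
```

{"fn": "play_rows", "kwargs": {"deltas": [[[0.013,0.069,0,0.005,1],[0.013,0.069,0.06,0.005,1],[0.013,0.069,0.12,0.005,1],[0.013,0.069,0.18,0.005,1],[0.013,0.069,0.23,0.005,1],[0.013,0.069,0.28,0.005,1],[0.013,0.069,0.32,0.005,1],[0.013,0.069,0.345,0.005,1],[0.013,0.069,0.358,0.005,1],[0.013,0.069,0.358,0.005,1]]]}}

```text
time_s: 3.03
tcp_pos: [0.5487, -0.1431, 0.1116]
tool_rot: [[0.158, 0.987, -0.003], [0.987, -0.158, 0.001], [0.001, -0.003, -1.0]]
contact_force: [-0.8, -0.5, -0.0]
grip_width: 0.0857
grasp_force: 0.0
```

{"fn": "play_rows", "kwargs": {"deltas": [[[0,0,0,0,0.2],[0,0,0,0,-0.2],[0,0,0,0,-0.6],[0,0,0,0,-1],[0,0,0,0,-1],[0,0,0,0,-1],[0,0,0,0,-1],[0,0,0,0,-1]]]}}

```text
time_s: 3.7
tcp_pos: [0.5496, -0.1444, 0.113]
tool_rot: [[0.159, 0.987, 0.0], [0.987, -0.159, -0.0], [-0.0, 0.0, -1.0]]
contact_force: [-0.2, -0.2, 0.9]
grip_width: 0.0002
grasp_force: 0.0
```

```bash
python3 -c "
from h import *
st();snap('wrist','w2');snap('scene','s2')
a=cv2.imread('pics/w2.png');b=crop('s2',240,150,140,140,3)
cv2.imwrite('pics/d.png',np.hstack([cv2.resize(a,(500,375))[:375],cv2.resize(b,(300,300))[:,:] if 0 else cv2.copyMakeBorder(cv2.resize(b,(300,300)),0,75,0,0,0)]))"
```

```text
3.7 [ 0.5496 -0.1444  0.113 ] [[0.159, 0.987, 0.0], [0.987, -0.159, -0.0], [-0.0, 0.0, -1.0]] [-17.2   9.  111.4   0.   59.5  -8.1] [-0.2 -0.2  0.9] 0.00023944784291672898 0.0
```

View pics/d.png

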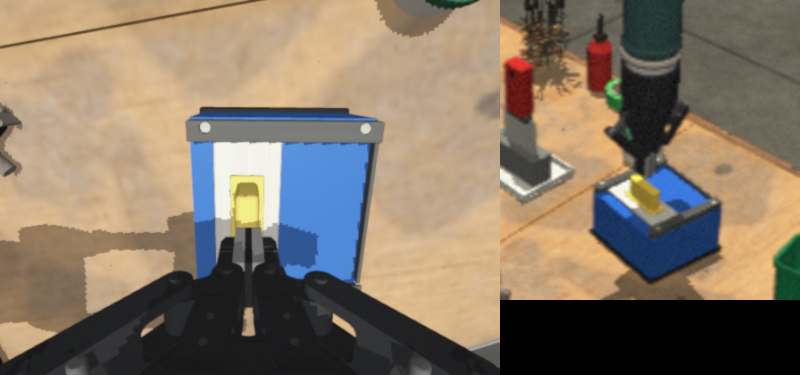

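```bash
python3 - <<'E'
from h import *
c=load("w2");s=r.state();R=np.array(s["tool_rot"]);p=np.array(s["tcp_pos"])
for z in(-.01,0,.011,.022,.03):
  print(z,np.round(proj(c,p+R@[0,0,z]),0)*500/560)
d=load("s2")
for z in(-.03,0,.022): u=np.array(proj(d,p+R@[0,0,z]));print("scene",u,(u-[240,150])*300/140+[500,0])
b=np.array([.5492,-.1457]);print("fin top ends in scene/wrist",[(np.array(proj(d,[b[0]+.004*k,b[1]+.025*k,.1095]))-[240,150])*300/140+[500,0] for k in(-1,1)],[np.array(proj(c,[b[0]+.004*k,b[1]+.025*k,.1095]))*500/560 for k in(-1,1)])
cv2.imwrite("pics/e.png",np.hstack([crop("w2",220,180,110,125,3.6),crop("s2",270,200,85,100,4.5)]))
E
```

```text
-0.01 [246.42857143 244.64285714]
0 [246.42857143 236.60714286]
0.011 [246.42857143 227.67857143]
0.022 [246.42857143 220.53571429]
0.03 [246.42857143 216.07142857]
scene [307.71482196 224.13652496] [645.10318991 158.86398205]
scene [307.27906989 232.67096314] [644.16943548 177.15206388]
scene [306.96549374 238.8125205 ] [643.49748658 190.31254393]
fin top ends in scene/wrist [array([656.74467863, 189.05995992]), array([632.77608437, 170.56120293])] [array([246.57850124, 273.60830966]), array([246.30884826, 194.34228502])]
```

View pics/e.png

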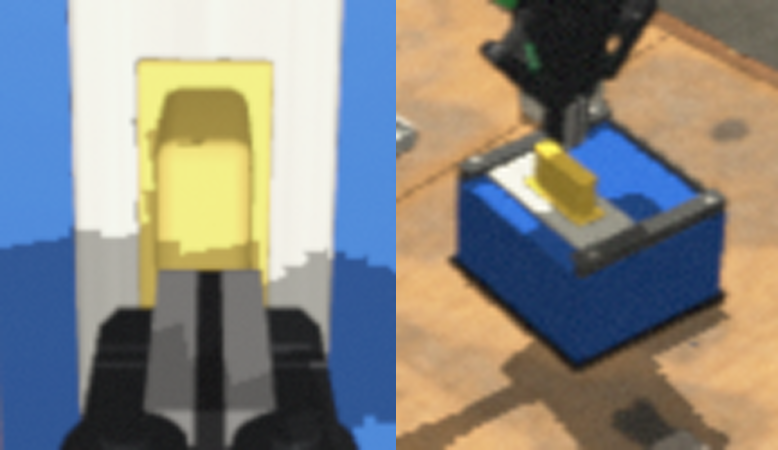

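{"fn": "play_rows", "kwargs": {"deltas": [[[0,0,0,0,0],[0,0,0,0,1],[0,0,0,0,1],[0,0,0,0,1],[0,0,0,0,1],[0,0,0.01,0,1],[0,0,0.019,0,1],[0,0,0.019,0,1],[0,0,0.019,0,1]]]}}

```text
time_s: 4.55
tcp_pos: [0.549, -0.1442, 0.1026]
tool_rot: [[0.159, 0.987, -0.002], [0.987, -0.159, 0.0], [0.0, -0.002, -1.0]]
contact_force: [0.7, 0.3, -1.0]
grip_width: 0.085
grasp_force: 0.0
```

{"fn": "play_rows", "kwargs": {"deltas": [[[0,0,0,0,0.2],[0,0,0,0,-0.2],[0,0,0,0,-0.6],[0,0,0,0,-1],[0,0,0,0,-1],[0,0,0,0,-1],[0,0,0,0,-1]]]}}

```text
time_s: 5.13
tcp_pos: [0.5496, -0.1444, 0.1035]
tool_rot: [[0.159, 0.987, 0.0], [0.987, -0.159, -0.0], [-0.0, 0.0, -1.0]]
contact_force: [-0.6, -0.7, -0.4]
grip_width: 0.0006
grasp_force: 0.0
```

```bash
python3 -c "
from h import *
st();snap('wrist','w3');snap('scene','s3')
cv2.imwrite('pics/f.png',np.hstack([crop('w3',220,180,110,125,3.6),crop('s3',270,200,85,100,4.5)]))"
```

```text
5.1333 [ 0.5496 -0.1444  0.1035] [[0.159, 0.987, 0.0], [0.987, -0.159, -0.0], [-0.0, 0.0, -1.0]] [-17.2   9.6 111.9   0.   58.5  -8.1] [-0.6 -0.7 -0.4] 0.0005708573635785934 0.0
```

```bash
python3 - <<'E'
from h import *
c=load("w3");s=r.state();R=np.array(s["tool_rot"]);p=np.array(s["tcp_pos"])
for x in(0,.011):
  print(x,[(z,round(proj(c,p+R@[x,0,z])[1])) for z in(-.03,-.02,-.01,0,.01,.02)])
d=load("s3");print([(z,np.round(proj(d,p+R@[0,0,z]))) for z in(-.03,-.02,-.01,0,.01,.02)])
E
```

```text
0 [(-0.03, 297), (-0.02, 285), (-0.01, 274), (0, 265), (0.01, 256), (0.02, 249)]
0.011 [(-0.03, 274), (-0.02, 263), (-0.01, 253), (0, 245), (0.01, 237), (0.02, 230)]
[(-0.03, array([308., 227.])), (-0.02, array([307., 230.])), (-0.01, array([307., 232.])), (0, array([307., 235.])), (0.01, array([307., 238.])), (0.02, array([307., 241.]))]
```

View pics/f.png

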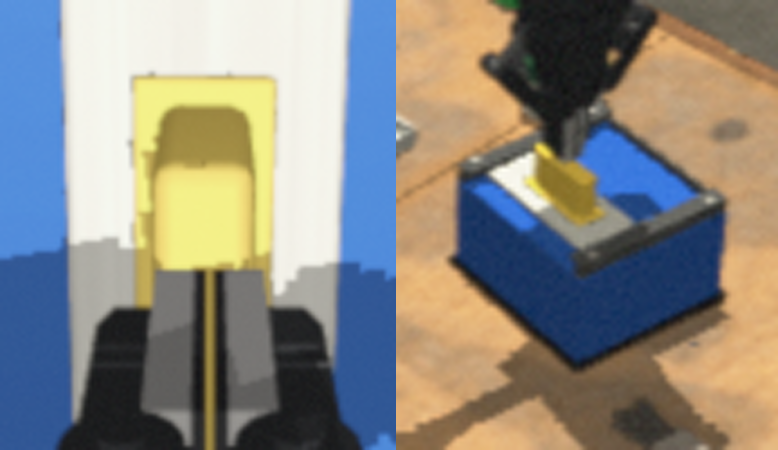

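{"fn": "play_rows", "kwargs": {"deltas": [[[0,0,0,0,0],[0,0,0,0,1],[0,0,0,0,1],[0,0,0,0,1],[0,0,0,0,1],[0,0,0.01,0,1],[0,0,0.02,0,1],[0,0,0.02,0,1]]]}}

```text
time_s: 5.9
tcp_pos: [0.5486, -0.144, 0.0919]
tool_rot: [[0.159, 0.987, -0.002], [0.987, -0.159, 0.001], [0.0, -0.002, -1.0]]
contact_force: [-0.4, -0.1, 0.0]
grip_width: 0.0857
grasp_force: 0.0
```

{"fn": "play_rows", "kwargs": {"deltas": [[[0,0,0.01,0,1],[0,0,0.02,0,1],[0,0,0.02,0,0.2],[0,0,0.02,0,-0.2],[0,0,0.02,0,-0.6],[0,0,0.02,0,-1],[0,0,0.02,0,-1],[0,0,0.02,0,-1],[0,0,0.02,0,-1]]]}}

```text
time_s: 6.65
tcp_pos: [0.5499, -0.1444, 0.084]
tool_rot: [[0.16, 0.987, 0.001], [0.987, -0.16, -0.0], [-0.0, 0.001, -1.0]]
contact_force: [-0.1, 0.1, 2.4]
grip_width: 0.0124
grasp_force: 59.5
```

{"fn": "play_rows", "kwargs": {"deltas": [[[0,0.01,0,0,-1],[0,0.02,0,0,-1],[0,0.03,0,0,-1],[0,0.04,0,0,-1],[0,0.05,0,0,-1],[0,0.06,0,0,-1],[0,0.07,0,0,-1],[0,0.08,0,0,-1],[0,0.08,0,0,-1],[0,0.08,0,0,-1]]]}}

```text
time_s: 7.48
tcp_pos: [0.5907, -0.1514, 0.084]
tool_rot: [[0.159, 0.987, 0.003], [0.987, -0.159, -0.001], [-0.001, 0.003, -1.0]]
contact_force: [1.2, -1.3, 4.3]
grip_width: 0.0125
grasp_force: 59.8
```

{"fn": "play_rows", "kwargs": {"deltas": [[[0,0.004,0,0,-1],[0,0.008,0,0,-1],[0,0.008,0,0,-1]]]}}

```text
time_s: 7.73
tcp_pos: [0.5935, -0.1518, 0.0839]
tool_rot: [[0.159, 0.987, 0.001], [0.987, -0.159, -0.001], [-0.001, 0.001, -1.0]]
contact_force: [-0.6, -1.5, 5.8]
grip_width: 0.0125
grasp_force: 60.0
```

{"fn": "play_rows", "kwargs": {"deltas": [[[0,0.003,0,0,-1],[0,0.006,0,0,-1],[0,0.006,0,0,-1]]]}}

```text
time_s: 7.98
tcp_pos: [0.5957, -0.1522, 0.0839]
tool_rot: [[0.159, 0.987, -0.001], [0.987, -0.159, -0.0], [-0.001, -0.001, -1.0]]
contact_force: [-3.4, -1.3, 8.0]
grip_width: 0.0127
grasp_force: 60.1
```

{"fn": "play_rows", "kwargs": {"deltas": [[[0,0.003,0,0,-1],[0,0.006,0,0,-1],[0,0.006,0,0,-1]]]}}

```text
time_s: 8.23
tcp_pos: [0.5958, -0.1522, 0.0839]
tool_rot: [[0.159, 0.987, -0.007], [0.987, -0.159, 0.001], [-0.0, -0.007, -1.0]]
contact_force: [-10.6, 0.5, 13.1]
grip_width: 0.0126
grasp_force: 61.1
```

{"fn": "play_rows", "kwargs": {"deltas": [[[0,0.003,0,0,-1],[0,0.006,0,0,-1],[0,0.006,0,0,-1]]]}}

```text
time_s: 8.48
tcp_pos: [0.5958, -0.1522, 0.0838]
tool_rot: [[0.159, 0.987, -0.013], [0.987, -0.159, 0.002], [-0.0, -0.013, -1.0]]
contact_force: [-18.2, -0.4, 20.8]
grip_width: 0.0125
grasp_force: 62.0
```

{"fn": "play_rows", "kwargs": {"deltas": [[[0,-0.006,0,0,-1],[0,-0.011,0,0,-1],[0,-0.011,0,0,-1],[0,-0.011,0,0,1],[0,-0.011,0,0,1],[0,-0.011,0,0,1],[0,-0.011,0,0,1],[0,-0.011,0,0,1],[0,-0.011,-0.02,0,1],[0,-0.011,-0.05,0,1]]]}}

```text
time_s: 9.32
tcp_pos: [0.5949, -0.1514, 0.107]
tool_rot: [[0.159, 0.987, -0.004], [0.987, -0.159, 0.001], [0.001, -0.004, -1.0]]
contact_force: [-0.7, -0.1, 0.0]
grip_width: 0.0856
grasp_force: 0.0
```

{"fn": "play_rows", "kwargs": {"deltas": [[[0,0,-0.06,0,1],[0,0,-0.12,0,1],[0,0,-0.2,0,1],[0,0,-0.28,0,1],[0,-0.07,-0.36,0,1],[0,-0.13,-0.4,0,1],[0,-0.13,-0.4,0,1],[0,-0.13,-0.4,0,1]]]}}

```text
time_s: 9.98
tcp_pos: [0.5326, -0.1417, 0.3127]
tool_rot: [[0.159, 0.987, 0.007], [0.987, -0.159, -0.002], [-0.001, 0.007, -1.0]]
contact_force: [0.2, -0.3, -0.1]
grip_width: 0.0856
grasp_force: 0.0
```

```bash
python3 - <<'E'
from h import *
st();snap("wrist","w4")
i=crop("w4",240,60,190,190,3)
t=load("top0")
cv2.imwrite("pics/g.png",i)
E
```

```text
9.9833 [ 0.5326 -0.1417  0.3127] [[0.159, 0.987, 0.007], [0.987, -0.159, -0.002], [-0.001, 0.007, -1.0]] [-17.5  -1.1 100.6   0.   80.1  -8.3] [ 0.2 -0.3 -0.1] 0.08561871803698391 0.0
```

View pics/g.png

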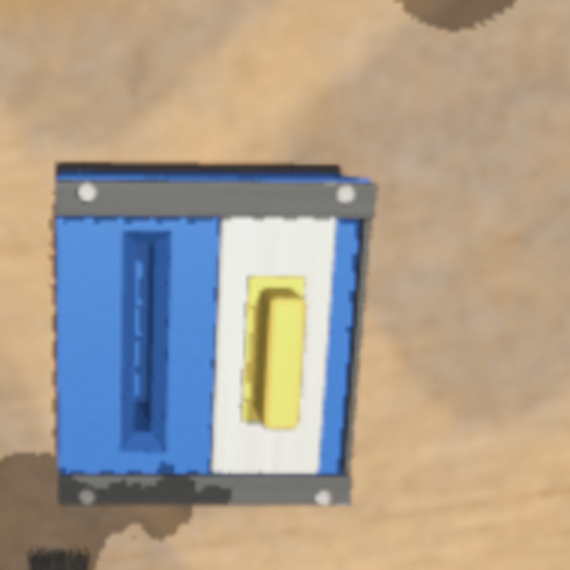

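{"fn": "play_rows", "kwargs": {"deltas": [[[0.06,-0.005,-0.01,-0.01,1],[0.12,-0.01,-0.02,-0.02,1],[0.18,-0.015,-0.03,-0.03,1],[0.24,-0.02,-0.04,-0.04,1],[0.3,-0.025,-0.05,-0.05,1],[0.36,-0.03,-0.054,-0.063,1],[0.42,-0.035,-0.054,-0.063,1],[0.484,-0.038,-0.054,-0.063,1],[0.484,-0.038,-0.054,-0.063,1],[0.484,-0.038,-0.054,-0.063,1]]]}}

```text
time_s: 10.87
tcp_pos: [0.552, 0.102, 0.3325]
tool_rot: [[0.058, 0.998, -0.004], [0.998, -0.058, -0.001], [-0.001, -0.004, -1.0]]
contact_force: [-1.2, 0.5, 0.2]
grip_width: 0.0856
grasp_force: 0.0
```

```bash
cat >> h.py <<'E'
def redmask(c,lo=(0,150,60)):
    h=cv2.cvtColor(np.array(c["image"]),cv2.COLOR_RGB2HSV)
    return ((h[...,0]<8)|(h[...,0]>172))&(h[...,1]>lo[1])&(h[...,2]>lo[2])
E
python3 - <<'E'
from h import *
st()
c=load("w4");T=lambda p:(240+p[0]/3-.33,60+p[1]/3-.33)
def q(ps,z):
    P=np.array([atz(c,*T(p),z)[:2] for p in ps]);m=P.mean(0)
    ax=(P[1]-P[0]+P[2]-P[3]);ay=(P[0]-P[3]+P[1]-P[2])
    print("c",np.round(m,4),"yaw",np.degrees(np.arctan2(ax[1],ax[0])),np.degrees(np.arctan2(ay[1],ay[0]))-90,"size",np.linalg.norm(ax)/2,np.linalg.norm(ay)/2)
q([(57,180),(376,184),(350,503),(58,503)],.084)
q([(123,232),(170,232),(166,450),(121,450)],.072)
c=snap("wrist","w5")
m=redmask(c).astype(np.uint8)
n,l,s,ce=cv2.connectedComponentsWithStats(m)
V=np.array(c["image"]).max(2)
for i in range(1,n):
    if s[i,4]>60:
        v=V[l==i];print(s[i],ce[i],np.percentile(v,[5,25,50,75,95]))
        if s[i,4]>500:
            pts=np.argwhere(l==i)[:,::-1].astype(np.int32);print(cv2.minAreaRect(pts),cv2.approxPolyDP(cv2.convexHull(pts),2.5,True)[:,0].tolist())
print([np.round(proj(c,(x,y,.189))) for x in(.542,.568) for y in(.08,.12)])
E
```

```text
10.8667 [0.552  0.102  0.3325] [[0.058, 0.998, -0.004], [0.998, -0.058, -0.001], [-0.001, -0.004, -1.0]] [ 7.9  0.1 97.4 -0.  82.8 11.2] [-1.2  0.5  0.2] 0.08555123877507192 0.0
c [ 0.5716 -0.1498] yaw -9.60580779424483 -9.743625436221464 size 0.11895248891118615 0.1268506599775014
c [ 0.5469 -0.1459] yaw -9.258416263314416 -9.427808175514699 size 0.018449788127398184 0.08862931160503837
[ 450   69   63   37 1665] [478.60780781  88.06246246] [ 85.  87. 102. 148. 176.]
((481.0, 87.0), (62.0, 36.0), 0.0) [[512, 75], [508, 97], [498, 104], [463, 105], [455, 103], [450, 96], [451, 85], [462, 75], [504, 69]]
[ 266  159   27   53 1297] [278.61757903 185.53122591] [110. 168. 205. 213. 216.]
((279.0, 185.0), (26.0, 52.0), 0.0) [[286, 211], [267, 208], [266, 173], [271, 159], [289, 162], [292, 206]]
[166 160  37  25 739] [183.73207037 172.05006766] [ 88. 110. 177. 209. 215.]
((184.0, 172.0), (24.0, 36.0), 90.0) [[202, 163], [201, 174], [191, 183], [166, 181], [166, 168], [181, 160]]
[array([268., 216.]), array([265., 175.]), array([296., 215.]), array([294., 173.])]
```

```bash
python3 - <<'E'
from h import *
c=load("w5");V=np.array(c["image"]).max(2)
for y in range(156,214,3): print(y,''.join('%4d'%v if m else '   .' for v,m in zip(V[y,262:296],redmask(c)[y,262:296])))
E
```

```text
156    .   .   .   .   .   .   .   .   .   .   .   .   .   .   .   .   .   .   .   .   .   .   .   .   .   .   .   .   .   .   .   .   .   .
159    .   .   .   .   .   .   .   .   . 109 109 108 108 107 110 109 110 109 109 110 110 109 107 110 112   .   .   .   .   .   .   .   .   .
162    .   .   .   .   .   .   . 104 106 110 110 110 110 110 111 111 110 110 110 111 111 111 110 110 111 111 111 113   .   .   .   .   .   .
165    .   .   .   .   .   . 101 105 109 111 111 110 110 111 111 110 111 112 111 111 112 112 111 112 112 112 112 110   .   .   .   .   .   .
168    .   .   .   .   .  99 102 107 109 112 111 112 112 112 113 112 112 112 112 112 113 113 114 113 113 113 112 110 112   .   .   .   .   .
171    .   .   .   .   . 124 138 153 161 163 163 155 159 155 161 165 166 166 167 168 168 167 168 169 169 169 163 149 133   .   .   .   .   .
174    .   .   .   . 165 183 193 200 203 204 205 205 204 205 205 205 206 206 206 207 207 206 207 207 206 207 203 197 188 169   .   .   .   .
177    .   .   .   . 173 189 200 209 214 215 216 215 215 216 215 216 216 216 217 216 216 217 217 217 218 217 212 
[... 1019 characters left out ...]
   .   .   .   . 157 179 191 200 208 211 211 211 211 210 211 211 211 211 211 210 210 210 210 210 210 210 205 198 191 180   .   .   .   .
204    .   .   .   .   . 178 189 199 207 210 210 211 210 210 210 210 210 210 210 210 209 210 209 209 209 209 205 198 190 180   .   .   .   .
207    .   .   .   .   . 173 188 198 207 209 209 210 209 209 209 209 209 209 208 209 208 208 208 208 207 207 204 197 189 177   .   .   .   .
210    .   .   .   .   .   .   . 166 177 182 182 182 181 181 181 180 181 180 180 179 178 178 179 179 178 178 171 164   .   .   .   .   .   .
213    .   .   .   .   .   .   .   .   .   .   .   .   .   .   .   .   .   .   .   .   .   .   .   .   .   .   .   .   .   .   .   .   .   .
```

```bash
python3 - <<'E'
from h import *
c=load("w5")
for z in(.189,.175):print(atz(c,279,191,z))
# far lower side: bottom of handle +y face seen at row 159
print(atz(c,279,158.5,.105))
P=np.array(c["image"]).astype(int)
# riser grey: scan row/col brightness around
p=[ (.5545+dx,.10+dy,.048) for dx in(-.018,.018) for dy in(-.05,.05)];print([np.round(proj(c,x)) for x in p])
for v in (152,): print(P[v,225:335:2].sum(1)//3)
go((.5535,.098,.15),86.7)
E
```

```text
[0.55344919 0.10410042 0.189     ]
[0.55323602 0.10057556 0.175     ]
[0.55434264 0.12124629 0.105     ]
[array([269., 205.]), array([264., 130.]), array([295., 203.]), array([292., 129.])]
[170 170 171 171 172 174 173 175 172 178 203 221 234 235 233 232 231 231
 234 196 163 164 163 160 110  96 182 211 119 162 164 163 164 166 223 234
 235 234 234 235 234 235 231 162 213 161 159 162 164 165 167 170 172 175
 176]
row [-0.0049  0.0047  0.3658] turn -0.0011 yaw 86.6 dist 0.18291781561518586
```

{"fn": "play_rows", "kwargs": {"deltas": [[[-0.001,0.004,0.03,0,1],[-0.001,0.004,0.08,0,1],[-0.001,0.004,0.14,0,1],[-0.001,0.004,0.2,0,1],[-0.001,0.004,0.25,0,1],[-0.001,0.004,0.29,0,1],[-0.001,0.004,0.32,0,1],[-0.001,0.004,0.345,0,1],[-0.001,0.004,0.36,0,1],[-0.001,0.004,0.362,0,1]]]}}

```text
time_s: 11.75
tcp_pos: [0.553, 0.0987, 0.1522]
tool_rot: [[0.062, 0.998, -0.004], [0.998, -0.062, -0.001], [-0.001, -0.004, -1.0]]
contact_force: [-0.8, 0.6, -0.7]
grip_width: 0.0852
grasp_force: 0.0
```

{"fn": "play_rows", "kwargs": {"deltas": [[[0,0,0,0,0.5],[0,0,0,0,0.2],[0,0,0,0,0],[0,0,0,0,-0.2],[0,0,0,0,-0.5],[0,0,0,0,-1],[0,0,0,0,-1],[0,0,0,0,-1]]]}}

```text
time_s: 12.42
tcp_pos: [0.5544, 0.0999, 0.1558]
tool_rot: [[0.061, 0.998, 0.001], [0.998, -0.061, 0.0], [0.0, 0.001, -1.0]]
contact_force: [-2.4, -0.3, 5.4]
grip_width: 0.0249
grasp_force: 60.1
```

{"fn": "play_rows", "kwargs": {"deltas": [[[0,0,-0.01,0,-1],[0,0,-0.03,0,-1],[0,0,-0.06,0,-1],[0,0,-0.09,0,-1],[0,0,-0.12,0,-1],[0,0,-0.16,0,-1],[0,0,-0.2,0,-1],[0,0,-0.24,0,-1],[0,0,-0.26,0,-1],[0,0,-0.26,0,-1]]]}}

```text
time_s: 13.25
tcp_pos: [0.5558, 0.1, 0.288]
tool_rot: [[0.061, 0.998, 0.006], [0.998, -0.061, 0.001], [0.001, 0.006, -1.0]]
contact_force: [0.2, 0.7, -2.1]
grip_width: 0.025
grasp_force: 59.3
```

```bash
python3 - <<'E'
from h import *
st();go((.5467,-.140,.285),80.6)
s=r.state();R=np.array(s["tool_rot"]);p=np.array(s["tcp_pos"])
for n in("scene","wrist","top"):
    c=snap(n,n[0]+"6");m=redmask(c).astype(np.uint8)
    k,l,S,ce=cv2.connectedComponentsWithStats(m)
    print(n,np.round(proj(c,p+R@[0,0,.0])),np.round(proj(c,p+R@[0,0,-.035])),[(S[i].tolist()) for i in range(1,k) if S[i,4]>40])
E
```

```text
13.25 [0.5558 0.1    0.288 ] [[0.061, 0.998, 0.006], [0.998, -0.061, 0.001], [0.001, 0.006, -1.0]] [  7.7   1.  101.1   0.   77.6  11.2] [ 0.2  0.7 -2.1] 0.025034385669495365 59.258052706718445
row [-0.4802  0.0112  0.0055] turn 0.0656 yaw 86.5 dist 0.2401711551610915
scene [249. 149.] [249. 138.] [[496, 60, 64, 42, 1294], [242, 137, 14, 31, 290], [476, 138, 84, 62, 1630], [281, 168, 11, 25, 228], [67, 171, 7, 17, 71], [120, 181, 81, 9, 415], [215, 206, 11, 21, 175]]
wrist [278. 266.] [278. 307.] [[463, 61, 75, 43, 2261], [144, 165, 45, 30, 1026], [246, 198, 64, 134, 7321]]
top [255. 197.] [254. 194.] [[113, 201, 65, 59, 630], [49, 276, 24, 20, 196]]
```

```bash
python3 - <<'E'
from h import *
c=load("w6");s=r.state();R=np.array(s["tool_rot"]);p=np.array(s["tcp_pos"])
for x in(.02,.035):
  for d in(.05,.06,.146): print(x,d,[np.round(proj(c,p+R@[x,y,d])).tolist() for y in(-.002,.002)])
G=np.array(c["image"]).astype(int)
for v in range(140,200,5): print(v,' '.join('%3d/%2d'%(a.mean(),a[0]-a[2]) for a in G[v,262:296:1][::2]))
E
```

```text
0.02 0.05 [[271.0, 199.0], [277.0, 199.0]]
0.02 0.06 [[271.0, 195.0], [277.0, 195.0]]
0.02 0.146 [[272.0, 171.0], [277.0, 171.0]]
0.035 0.05 [[271.0, 176.0], [277.0, 176.0]]
0.035 0.06 [[271.0, 173.0], [277.0, 173.0]]
0.035 0.146 [[272.0, 155.0], [277.0, 155.0]]
140 175/ 7 175/ 7 174/ 7 174/ 7 172/ 7 108/ 4 108/ 4 111/ 4 163/ 6 175/ 6 175/ 6 175/ 6 175/ 7 175/ 7 229/ 5 244/ 3 245/ 1
145 173/ 6 175/ 6 174/ 6 174/ 7 172/ 7 138/ 5 135/ 7 109/ 5 161/ 6 174/ 7 174/ 7 174/ 8 174/ 7 174/ 7 229/ 6 244/ 3 245/ 2
150 174/ 7 173/ 7 173/ 7 173/ 8 172/ 7 133/ 5 134/ 6 110/ 4 155/ 5 173/ 7 174/ 7 174/ 6 174/ 6 174/ 7 219/ 6 244/ 4 244/ 3
155 173/ 6 173/ 7 173/ 7 172/ 7 172/ 6 132/ 6 124/ 8 119/ 9 147/ 8 172/ 7 172/ 6 174/ 7 173/ 7 174/ 7 217/ 7 244/ 4 244/ 3
160 172/ 7 173/ 7 162/ 6 158/ 6 171/ 7 134/ 5 119/ 8 118/ 8 138/ 8 172/ 6 173/ 8 173/ 7 172/ 7 173/ 7 216/ 7 243/ 5 245/ 3
165 171/ 6 135/ 6 108/ 5 116/ 4 170/ 6 130/ 6 119/ 8 118/ 8 129/ 8 170/ 7 171/ 7 171/ 8 171/ 7 171/ 7 216/ 7 243/ 6 244/ 4
170 153/ 6 110/ 4 107/ 5 108/ 4 157/ 7 131/ 6 139/10 151/11 146/10 165/ 6 170/ 7 172/ 7 171/ 7 172/ 7 216/ 7 243/ 6 244/ 5
175 107/ 4 106/ 4 107/ 4 106/ 5 156/ 6 146/ 7 211/12 224/12 209/12 162/ 8 171/ 7 170/ 8 171/ 7 171/ 6 216/ 8 243/ 6 243/ 6
180 108/ 5 107/ 5 106/ 4 107/ 4 156/ 7 145/ 7 204/12 220/12 207/12 161/ 6 170/ 6 170/ 7 170/ 7 169/ 7 215/ 8 242/ 7 243/ 6
185 107/ 4 107/ 4 107/ 5 106/ 4 155/ 7 152/ 7 201/11 220/12 206/11 162/ 7 169/ 6 169/ 6 169/ 7 168/ 7 203/ 8 242/ 8 243/ 7
190 108/ 5 107/ 4  90/ 3  56/ 2  59/ 1  60/ 2  92/ 5 104/ 7  96/ 6  65/ 2  65/ 2  65/ 1 138/ 6 167/ 6 202/ 9 241/ 8 243/ 7
195 108/ 5 103/ 5  84/ 3 106/ 3 114/ 4 115/ 3 115/ 5 115/ 4 115/ 4 115/ 4 115/ 4 108/ 3  87/ 3 154/ 7 202/ 9 241/ 8 242/ 8
```

```bash
python3 - <<'E'
from h import *
c=dict(load("w6"));c["extrinsics"]=c["tool_from_camera"]
for d in(0,.05,.06,.146): print(d,np.round(proj(c,[.03,0,d]),1))
st();go((.5467,-.1465,.288),80.6)
E
```

```text
0 [276.1 208.1]
0.05 [276.5 184.5]
0.06 [276.5 181.1]
0.146 [276.9 160.5]
13.4 [0.5534 0.0996 0.2831] [[0.061, 0.998, -0.002], [0.998, -0.061, -0.0], [-0.0, -0.002, -1.0]] [  7.7   1.1 101.4  -0.   77.5  11.2] [ 0.7  0.3 -3. ] 0.024837188243912386 59.21636402606964
row [-0.4922  0.0167 -0.0096] turn 0.0656 yaw 86.5 dist 0.24627214301777806
```

{"fn": "play_rows", "kwargs": {"deltas": [[[-0.03,0.001,-0.005,0.005,-1],[-0.08,0.002,-0.01,0.01,-1],[-0.14,0.004,-0.01,0.02,-1],[-0.2,0.006,-0.01,0.03,-1],[-0.26,0.008,-0.01,0.04,-1],[-0.32,0.011,-0.01,0.05,-1],[-0.38,0.013,-0.01,0.06,-1],[-0.43,0.015,-0.01,0.066,-1],[-0.47,0.016,-0.01,0.066,-1],[-0.492,0.017,-0.01,0.066,-1]]]}}

```text
time_s: 14.23
tcp_pos: [0.5462, -0.1484, 0.2871]
tool_rot: [[0.166, 0.986, -0.004], [0.986, -0.166, 0.0], [-0.0, -0.004, -1.0]]
contact_force: [0.7, 0.4, -2.1]
grip_width: 0.0252
grasp_force: 59.2
```

{"fn": "play_rows", "kwargs": {"deltas": [[[0,0,0,0,-1],[0,0,0,0,-1],[0,0,0,0,-1],[0,0,0,0,-1]]]}}

```text
time_s: 14.57
tcp_pos: [0.5476, -0.145, 0.2891]
tool_rot: [[0.163, 0.987, -0.0], [0.987, -0.163, 0.001], [0.001, -0.001, -1.0]]
contact_force: [0.1, -1.0, -1.9]
grip_width: 0.0249
grasp_force: 59.2
```

```bash
python3 - <<'E'
from h import *
st();go((.5467,-.1465,.24),80.6)
E
```

```text
14.5667 [ 0.5476 -0.145   0.2891] [[0.163, 0.987, -0.0], [0.987, -0.163, 0.001], [0.001, -0.001, -1.0]] [-17.4   1.4 100.5   0.   78.1  -8. ] [ 0.1 -1.  -1.9] 0.02485120976063782 59.192880392074585
row [-0.0033 -0.0011  0.0982] turn 0.0005 yaw 80.64 dist 0.0491488789372652
```

{"fn": "play_rows", "kwargs": {"deltas": [[[-0.003,-0.001,0.02,0,-1],[-0.003,-0.001,0.04,0,-1],[-0.003,-0.001,0.06,0,-1],[-0.003,-0.001,0.08,0,-1],[-0.003,-0.001,0.1,0,-1],[-0.003,-0.001,0.115,0,-1],[-0.003,-0.001,0.126,0,-1],[-0.003,-0.001,0.126,0,-1],[-0.003,-0.001,0.126,0,-1]]]}}

```text
time_s: 15.32
tcp_pos: [0.5467, -0.1477, 0.226]
tool_rot: [[0.164, 0.986, -0.001], [0.986, -0.164, 0.0], [0.0, -0.001, -1.0]]
contact_force: [-0.6, -0.4, -1.9]
grip_width: 0.0245
grasp_force: 59.1
```

{"fn": "play_rows", "kwargs": {"deltas": [[[0,0,0.007,0,-1],[0,0,0.014,0,-1],[0,0,0.021,0,-1],[0,0,0.028,0,-1],[0,0,0.028,0,-1]]]}}

```text
time_s: 15.73
tcp_pos: [0.5463, -0.1476, 0.2114]
tool_rot: [[0.164, 0.986, -0.001], [0.986, -0.164, 0.0], [0.0, -0.001, -1.0]]
contact_force: [0.7, 0.1, -2.6]
grip_width: 0.0248
grasp_force: 59.2
```

{"fn": "play_rows", "kwargs": {"deltas": [[[0,0,0.006,0,-1],[0,0,0.012,0,-1],[0,0,0.018,0,-1],[0,0,0.024,0,-1],[0,0,0.024,0,-1]]]}}

```text
time_s: 16.15
tcp_pos: [0.5464, -0.1476, 0.1995]
tool_rot: [[0.164, 0.986, -0.001], [0.986, -0.164, 0.0], [0.0, -0.001, -1.0]]
contact_force: [0.1, -0.3, -2.6]
grip_width: 0.0246
grasp_force: 59.1
```

{"fn": "play_rows", "kwargs": {"deltas": [[[0,0,0.008,0,-1],[0,0,0.016,0,-1],[0,0,0.024,0,-1],[0,0,0.032,0,-1],[0,0,0.04,0,-1],[0,0,0.048,0,-1],[0,0,0.056,0,-1],[0,0,0.064,0,-1],[0,0,0.068,0,-1],[0,0,0.068,0,-1]]]}}

```text
time_s: 16.98
tcp_pos: [0.5465, -0.1476, 0.1657]
tool_rot: [[0.164, 0.986, -0.001], [0.986, -0.164, 0.0], [0.0, -0.001, -1.0]]
contact_force: [-0.7, 0.2, -2.5]
grip_width: 0.0247
grasp_force: 59.1
```

{"fn": "play_rows", "kwargs": {"deltas": [[[0,0,0.003,0,-1],[0,0,0.006,0,-1],[0,0,0.009,0,-1],[0,0,0.009,0,-1]]]}}

```text
time_s: 17.32
tcp_pos: [0.5467, -0.1477, 0.1617]
tool_rot: [[0.164, 0.986, -0.0], [0.986, -0.164, 0.0], [0.0, -0.0, -1.0]]
contact_force: [-0.2, -0.2, -1.3]
grip_width: 0.0253
grasp_force: 59.2
```

{"fn": "play_rows", "kwargs": {"deltas": [[[0,0,0.002,0,-1],[0,0,0.004,0,-1],[0,0,0.004,0,-1]]]}}

```text
time_s: 17.57
tcp_pos: [0.5467, -0.1477, 0.1598]
tool_rot: [[0.164, 0.986, -0.0], [0.986, -0.164, 0.0], [0.0, -0.0, -1.0]]
contact_force: [0.1, -1.1, -2.0]
grip_width: 0.0249
grasp_force: 59.2
```

{"fn": "play_rows", "kwargs": {"deltas": [[[0,0,0.002,0,-1],[0,0,0.003,0,-1],[0,0,0.003,0,-1]]]}}

```text
time_s: 17.82
tcp_pos: [0.5467, -0.1477, 0.1583]
tool_rot: [[0.164, 0.986, -0.0], [0.986, -0.164, 0.0], [0.0, -0.0, -1.0]]
contact_force: [-1.0, 0.1, -2.5]
grip_width: 0.0247
grasp_force: 59.2
```

{"fn": "play_rows", "kwargs": {"deltas": [[[0,0,0.001,0,-1],[0,0,0.002,0,-1],[0,0,0.002,0,-1]]]}}

```text
time_s: 18.07
tcp_pos: [0.547, -0.1478, 0.1578]
tool_rot: [[0.164, 0.986, 0.0], [0.986, -0.164, -0.0], [-0.0, 0.0, -1.0]]
contact_force: [0.4, -0.2, -0.0]
grip_width: 0.0248
grasp_force: 59.5
```

{"fn": "play_rows", "kwargs": {"deltas": [[[0,0,0.001,0,-1],[0,0,0.002,0,-1],[0,0,0.002,0,-1]]]}}

```text
time_s: 18.32
tcp_pos: [0.5472, -0.1479, 0.1578]
tool_rot: [[0.164, 0.986, 0.001], [0.986, -0.164, -0.0], [-0.0, 0.001, -1.0]]
contact_force: [-2.1, 0.8, 4.4]
grip_width: 0.0249
grasp_force: 60.3
```

{"fn": "play_rows", "kwargs": {"deltas": [[[0,0,0.002,0,-1],[0,0,0.003,0,-1],[0,0,0.003,0,-1]]]}}

```text
time_s: 18.57
tcp_pos: [0.5475, -0.148, 0.1577]
tool_rot: [[0.164, 0.986, 0.002], [0.986, -0.164, -0.001], [-0.0, 0.002, -1.0]]
contact_force: [-3.5, 1.2, 11.0]
grip_width: 0.0247
grasp_force: 61.4
```

{"fn": "play_rows", "kwargs": {"deltas": [[[0,0,-0.004,0,-1],[0,0,-0.004,0,-1],[0,0,-0.004,0,-0.4],[0,0,-0.004,0,-0.2],[0,0,-0.004,0,0],[0,0,-0.004,0,0.3],[0,0,-0.004,0,0.7],[0,0,-0.004,0,1],[0,0,-0.004,0,1],[0,0,-0.004,0,1]]]}}

```text
time_s: 19.4
tcp_pos: [0.5468, -0.1477, 0.1569]
tool_rot: [[0.164, 0.986, -0.0], [0.986, -0.164, 0.0], [0.0, -0.0, -1.0]]
contact_force: [0.2, -0.0, 0.2]
grip_width: 0.0854
grasp_force: 0.0
```

{"fn": "play_rows", "kwargs": {"deltas": [[[0,0,-0.02,0,1],[0,0,-0.05,0,1],[0,0,-0.1,0,1],[0,0,-0.15,0,1],[0,0,-0.2,0,1],[0,0,-0.25,0,1],[0,0,-0.3,0,1],[0,0,-0.35,0,1],[0,0,-0.35,0,1],[0,0,-0.35,0,1]]]}}

```text
time_s: 20.23
tcp_pos: [0.548, -0.1481, 0.3351]
tool_rot: [[0.164, 0.986, 0.005], [0.986, -0.164, -0.002], [-0.001, 0.005, -1.0]]
contact_force: [0.5, 0.1, -0.5]
grip_width: 0.0854
grasp_force: 0.0
```

```bash
python3 - <<'E'
from h import *
st()
for n in("scene","wrist"):
    c=snap(n,n[0]+"9");m=redmask(c).astype(np.uint8)
    k,l,S,ce=cv2.connectedComponentsWithStats(m)
    print(n,[(S[i].tolist()) for i in range(1,k) if S[i,4]>40])
    P=[(.5467+a*.987*.013+b*.163*.02,-.1455-a*.163*.013+b*.987*.02,z) for a in(-1,1) for b in(-1,1) for z in(.107,.191)]
    U=np.array([proj(c,p) for p in P]);print("pred bbox",U.min(0).round(),U.max(0).round())
    if n=="wrist":
        V=np.array(c["image"]).max(2);ys,xs=np.where((m>0)&(V>170)&(abs(np.arange(560)-280)<80)[None]);print("top face",xs.min(),xs.max(),ys.min(),ys.max(),atz(c,(xs.min()+xs.max())/2,(ys.min()+ys.max())/2,.191))
# yellow fin in the scene view vs prediction
c=load("w9");h=cv2.cvtColor(np.array(c["image"]),cv2.COLOR_RGB2HSV);m=(abs(h[...,0].astype(int)-29)<5)&(h[...,1]>110)&(h[...,2]>150);k,l,S,ce=cv2.connectedComponentsWithStats(m.astype(np.uint8))
print([(S[i].tolist()) for i in range(1,k) if S[i,4]>60],"fin top pred",np.round(proj(c,(.5958,-.153,.1095))))
E
```

```text
20.2333 [ 0.548  -0.1481  0.3351] [[0.164, 0.986, 0.005], [0.986, -0.164, -0.002], [-0.001, 0.005, -1.0]] [-17.6   0.4  96.8   0.   82.5  -8.2] [ 0.5  0.1 -0.5] 0.08544182274490747 0.0
scene [[496, 60, 64, 42, 1284], [476, 138, 84, 62, 1632], [30, 150, 20, 11, 114], [281, 169, 11, 24, 231], [120, 181, 81, 9, 413], [215, 206, 11, 21, 173], [301, 209, 15, 31, 371]]
pred bbox [299. 206.] [316. 240.]
wrist [[264, 158, 27, 52, 1315]]
pred bbox [261. 156.] [290. 213.]
top face 265 289 170 209 [ 0.54795046 -0.14363946  0.191     ]
[[310, 148, 16, 47, 495]] fin top pred [319. 174.]
```

```bash
python3 -c "
from h import *
print(job_done())"
```

```text
the job is handed in; nothing more can be done
None
```

I slid the cover open to its stop, lowered the scraper into the slot until it met the floor, then let go and backed the gripper clear; the job was handed in at about 20 s. The arm never touched the pot, tape measure or brush, and I checked the final pose by measuring the last pictures with code, not by viewing them.

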